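Shut the air valve under the sliding cover

ROBOT

A 6-joint arm with a two-finger parallel gripper is mounted at the origin on the work surface. World frame = base frame: x ahead of the robot, y to its left, z up, the work surface at z = 0. Lengths are in m, angles in rad, forces in N, time in s.
With the tool pointing down it reaches from about 0.35 to 0.85 m from the base axis. Payload 8.1 kg.
Tool frame: the origin (TCP) lies on the centre line of the jaws, within the pads' length; the fingertips stand 8 mm ahead of it and the grasp point (between the pads) lies 11 mm behind it; z points along the fingers, y is the line along which they close (so a half turn about z gives the same grasp; the last joint's range is limited). The gripper opens to 85 mm and grips with 20 to 120 N. Pads are 22 mm wide; open, the fingers measure 114 mm over their backs; the gripper's body (76 mm by 85 mm) begins 54 mm behind the grasp point. The pads swing forward as they close: fully open they stand 13 mm farther back than shut.
Start: joints at [1.087, 0.13, 1.488, -0, 1.523, -0.085], TCP at [0.233, 0.553, 0.239] pointing down, gripper open.
Joint ranges: [-2.96, 2.96], [-0.89, 2.26], [0.02, 2.5], [-1.34, 4.48], [0, 2.73], [-2.66, 2.66]. Speed limits (rad/s): [2.39, 2.39, 2.79, 3.14, 3.14, 3.14].

INTERFACE

Orientations are given as a unit quaternion [w, x, y, z].
In Python, from plant import robot, optics gives the robot as it stands.
- The arm moves only by the shell command python3 -m pendant 'ROWS' [FORCE]. ROWS is JSON, one flat list of numbers, 7 for each row, row after row: the shift along the tool's x, y, z in m, then the turn, a rotation vector about the tool's x, y, z in rad, then the finger opening in m, from 0 to 0.0854. A call has 1 to 12 rows; each row shifts and turns the commanded pose from where the row before left it, along the tool's axes as they then stand; what a row does not reach is not made up. A row lasts 1/12 s, in which the tool goes at most 41.7 mm and 7.16 degrees, less where a joint would pass 70% of its speed; a pose out of reach is approached as far as the arm can. A call with a gripper value outside its range is refused whole. The fingers move at their own pace and stop on an object; FORCE is the grip in N (left out, the last holds). Time passes only in rows, so rows that do not move let the fingers close. It gives the time, the measured TCP pose, the force, the opening and the grip force at its end, in the units of the state.
- robot.read_state(): the state, without advancing time (a new reading comes with each control period).
- optics.get_image(name): name is "side" or "top"; returns a dict with "pixels" (384x512x3 uint8, red, green, blue), "depth" (384x512 float32, m along the optical axis (not along the pixel's ray), 0 where there is no reading), "mtx" (3x3 intrinsics, pixels), "extrinsics" (4x4, takes a point from camera to world coordinates). Camera axes: x right, y up, looking along -z (the intrinsics and any distortion apply to the point x, -y, -z); pixel columns grow to the right and rows downward; lengths in m; the calibration is good to about 2 mm. A picture is of the moment at which its call begins.
- robot.hand_in(): hands the job in; it is judged then, once.
The state is a dict: "clock": time; "joints": joint angles; "qvel": joint speeds; "joint_torque": joint torques, N m; "position": TCP position; "tcp_rot": TCP orientation; "force": force on the tool from outside, world axes, zero at the start; "moment": the same for the moment, N m; "width": finger opening in m; "gripper_force": force on a finger pad.
Only numpy, scipy, OpenCV 4.12 (cv2) and the standard library are available. Lean on these libraries where they do the work, as an engineer would, in place of code of your own. Each camera call takes 0.05 s, during which the arm holds its last target. There are 200 camera calls.

TASK

Push the yellow cover of the grey air valve box all the way aside, sliding it over the box's closed half as far as it goes (it has a black rib to push against) without lifting it off, and leave it there. Then push the red valve handle with the white band, which this uncovers, clockwise as far as it goes, until it lies across its pipe and the air is shut off. Leave the black handle and everything else on the bench as it is.

Things in the scene. Friction and masses are not known exactly. Their poses are not given: they have to be found in the camera images.
- valve_box: Fixed grey box on the bench, 374 (x) x 380 (y) mm. Origin on the bench, z up; yaw within 0.3 rad of the world's. Its -y half is an open bay, its +y half a closed flat deck 70 mm up, onto which the cover slides. Strips 8 mm wide, up to 78 mm high, guide the cover at x -161 and +121 mm and stop it at y -182 and +182 mm. A ledge 50 mm high with small parts: x +129 to +205 mm.
- bay (a point): Middle of the open bay's mouth, 70 mm above the bench, at x -20, y -90 mm in the box's frame. The bay is 260 (x) x 160 (y) mm inside, its floor 6 mm above the bench; both valves stand in it, under the cover.
- cover: Loose yellow plate, 276 (x) x 190 (y) x 6 mm, about 0.5 kg, lying 70 mm above the bench between the guide strips (3 mm play each side), same axes as the box. Origin: centre of its underside. In the box's frame its x is -20 mm; its y is -85 to -75 mm at first, over the bay, and +87 mm when fully aside against the stop.
- rib (a point): Middle of the top edge of the black rib on the cover, 35 mm above the cover's underside, at x 0, y -20 mm in the cover's frame. The rib is 110 mm long in x, 14 mm thick in y and stands 29 mm above the cover's top. Pushing it towards the box's +y slides the cover with 2 to 5 N.
- red_valve: Fixed brass body of the valve to shut, in the bay, its pipe along the box's y; same yaw as the box. Origin: at bench height straight below the handle's pivot, at about y -115, x -85 or +20 mm in the box's frame (the red and black valves swap places). Brass body up to 34 mm and pipe up to 32 mm above the bench, a thin spindle above it.
- red_grip (a point): Middle of the outer part of the red handle, 50 mm out from its pivot and 50 mm above the bench. The sleeve is red with a white band near its end, 14 mm wide, from 42 to 58 mm above the bench, and runs from 11 to 75 mm out from the pivot.
- red_handle (a joint): Angle of the red handle, rad. 0: fully open, pointing along its pipe to the box's +y. It grows clockwise seen from above; 1.57, at the stop: shut, pointing across to the box's +x. Starts at 0 to 0.35. It stays where it is left; about 2.5 N at 50 mm out moves it.
- black_valve: The other valve, the same size and build as the red one, with a plain black handle; leave it as it is. Origin: at bench height below its handle's pivot.
- black_grip (a point): The same point on the black handle, 50 mm out from its pivot and 50 mm above the bench. The black handle stands anywhere between along its pipe and across it.
- solenoid: Loose steel solenoid, a cylinder 28 mm across and 42 mm high, standing on the box's ledge; leave it alone. Origin: centre of its underside.
- relay: Loose black relay, 28 mm cube with orange top, on the box's ledge; leave it alone. Origin: centre of its underside.
- multimeter: Loose yellow multimeter, 150 x 75 x 34 mm, on the bench; leave it alone. Origin: centre of its underside.
- screwdriver: Loose screwdriver lying on the bench; leave it alone. Origin: a point on its axis.
- mug: Loose white mug on the bench; leave it alone. Origin: centre of its underside.
- spray_can: Loose blue can, 54 mm across, 150 mm high, on the bench; leave it alone. Origin: centre of its underside.
- gear_controller: Loose aluminium and black gearbox controller, about 190 x 90 x 60 mm, lying on a white foam block 80 mm high; leave it alone. Origin: centre of its underside.

How it is judged:
On the way, in this order (a step that is already met when the one before it is completed fails the run):
1. the cover is slid fully aside, off the bay (y of cover in the frame of valve_box above 0.07 m and z of cover in the frame of valve_box below 0.08 m), for 0.2 s.
2. the red handle is pushed shut (value of joint red_handle above 1.45 rad), for 0.2 s.
At the end, for the whole second after the job is handed in: The red handle is within about 7 degrees of its shut stop (1.45 of 1.57 rad), the cover lies flat on the box within 17 mm of fully aside and at rest, and the black handle's grip point is within 10 mm of where it was (all of step 1 and value of joint red_handle above 1.45 rad and angle between cover's own z axis and vertical below 0.05 rad and linear speed of cover below 0.02 m/s and distance of black_grip from where it was at the start of the episode below 0.01 m); the robot touches nothing.
It fails at once if the cover is lifted (more than 12 mm) or tipped off its seat (z of cover in the frame of valve_box above 0.082 m or angle between cover's own z axis and vertical above 0.1 rad).
It fails at once if the black handle is moved by more than 10 mm (distance of black_grip from where it was at the start of the episode above 0.01 m).
It fails at once if a bystander is moved by more than 30 mm, lifted or knocked over (distance of any of solenoid, relay, multimeter, screwdriver, mug, spray_can, gear_controller from where it was at the start of the episode above 0.03 m or angle between any of solenoid, relay, multimeter, screwdriver, mug, spray_can, gear_controller's own z axis and vertical above 0.5 rad).
It also fails if it takes over 48 s, if anything falls off the work surface, if the arm or the gripper's body presses on something with over 40 N, if the wrist force passes 120 N, or if a joint passes its speed limit or range.

## Working session

There is one attempt and no reset: what is moved stays moved. The work goes in short steps, Python scripts to look and compute and a shell command to move; the robot and the scene stay as the last step left them, time stands still between calls to the robot, and variables do not carry over. Pictures are saved under pics/ and viewed, at most 10 in all, crops included, and the job is handed in when it is done.

```bash
ls; mkdir -p pics; cat > h.py <<'E'
import numpy as np, cv2
from plant import robot, optics
def grab(n,f):
    d=optics.get_image(n); cv2.imwrite('pics/'+f+'.png',d['pixels'][:,:,::-1]); np.savez('pics/'+f+'.npz',**d); return d
def world(d):
    K=d['mtx'];z=d['depth'];v,u=np.mgrid[:z.shape[0],:z.shape[1]]
    p=np.stack([(u-K[0,2])/K[0,0]*z,-(v-K[1,2])/K[1,1]*z,-z,np.ones_like(z)],-1)
    return (p@np.array(d['extrinsics']).T)[...,:3]
E
python3 - <<'E'
from h import *
for n in('top','side'):
    d=grab(n,n+'1'); print({k:(v if np.size(v)<20 else v.shape) if hasattr(v,'shape') else v for k,v in d.items()})
print(robot.read_state())
E
```

```text
pics
{'pixels': (384, 512, 3), 'depth': (384, 512), 'mtx': array([[353.61856428,   0.        , 253.90037759],
       [  0.        , 353.61856428, 194.51631677],
       [  0.        ,   0.        ,   1.        ]]), 'extrinsics': array([[ 0.01366433,  0.97849379, -0.20582318,  0.36620667],
       [-0.9999049 ,  0.01298747, -0.00463928, -0.04553423],
       [-0.00186638,  0.20586699,  0.9785782 ,  1.15605208],
       [ 0.        ,  0.        ,  0.        ,  1.        ]])}
{'pixels': (384, 512, 3), 'depth': (384, 512), 'mtx': array([[442.30933665,   0.        , 255.99246514],
       [  0.        , 442.30933665, 184.13632937],
       [  0.        ,   0.        ,   1.        ]]), 'extrinsics': array([[-0.97459291,  0.1033744 , -0.19870178,  0.25089857],
       [-0.22394503, -0.46619203,  0.85587009,  1.35540344],
       [-0.00415813,  0.8786232 ,  0.47749763,  0.89620221],
       [ 0.        ,  0.        ,  0.        ,  1.        ]])}
{'clock': 0.1, 'joints': array([ 1.08658225e+00,  1.31077098e-01,  1.48919261e+00,  5.97239910e-05,
        1.52301062e+00, -8.53815803e-02]), 'qvel': array([-0.00037457, -0.00188896, -0.00192083,  0.00110469, -0.00163722,
       -0.00029312]), 'joint_torque': array([ 1.05929805e-03, -5.70950317e+01, -5.01939547e+01, -1.85539634e-04,
        8.05773394e-03,  1.22273004e-04]), 'position': array([0.23272563, 0.55249384, 0.23834222]), 'tcp_rot': array([-2.65713134e-04,  1.98098536e-01,  9.80181747e-01, -8.01467684e-04]), 'force': array([-0.38488912,  0.20041398, -0.43457826]), 'moment': array([ 0.08975666,  0.02130933, -0.02520924]), 'gripper_force': 0.0, 'width': 0.08547423217991225}
```

View pics/top1.png

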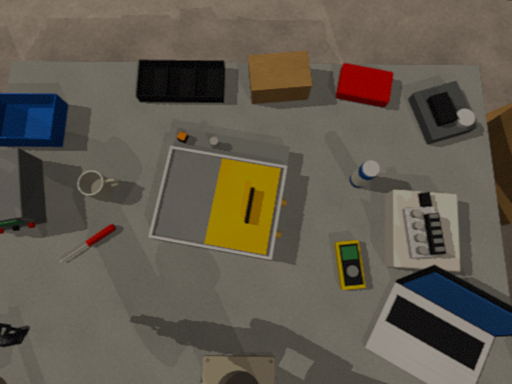

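View pics/side1.png

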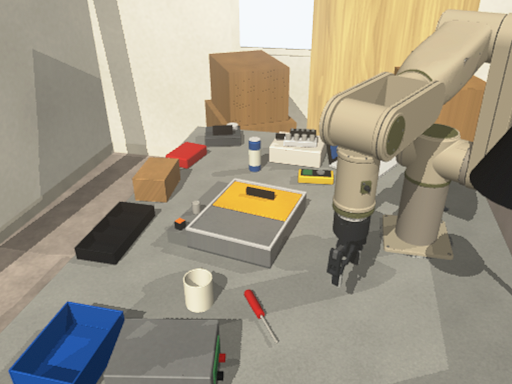

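The top view shows the box with its cover over the right half (rib at about (250,205)), closed deck to the left (+y), and ledge with relay (182,135) and solenoid (213,141) at the top (+x). Next I fit the cover and rib.

```bash
cat >> h.py <<'E'
def rectfit(P):
    r=cv2.minAreaRect((P[:,:2]*1000).astype(np.float32)); return r
E
python3 - <<'E'
from h import *
d=dict(np.load('pics/top1.npz')); w=world(d); p=d['pixels'].astype(int)
v,u=np.mgrid[:384,:512]
roi=(u>145)&(u<295)&(v>140)&(v<265)
y=(p[...,0]>120)&(p[...,2]<60)&(p[...,1]>80)&roi
P=w[y]; print('cover z',np.median(P[:,2]),len(P))
P=P[abs(P[:,2]-np.median(P[:,2]))<.006]; print('cover',rectfit(P))
R=w[roi&(w[...,2]>.095)&(w[...,2]<.13)]; print('rib',len(R),np.median(R,0),rectfit(R))
B=w[roi&(w[...,2]>.064)&(w[...,2]<.085)]; print('box',rectfit(B), np.percentile(B[:,2],[5,50,95]))
for n,(a,b) in dict(relay=(182,134),sol=(213,140)).items(): print(n,w[b,a])
E
```

```text
cover z 0.07545034402792328 5179
cover ((561.3849487304688, -6.1331939697265625), (191.2173309326172, 277.4508972167969), 80.5543441772461)
rib 171 [ 0.55710321 -0.02554265  0.10429501] ((644.4622192382812, 12.308349609375), (284.431884765625, 67.68931579589844), 23.922264099121094)
box ((592.7222900390625, 67.05397033691406), (381.1448059082031, 338.65533447265625), 80.60406494140625) [0.06706047 0.07338042 0.07872048]
relay [0.78916174 0.19439226 0.07957635]
sol [0.76672304 0.09240191 0.08833937]
```

```bash
python3 -m pendant '[0,0,0,0,0,-0.117,0, 0,0,0,0,0,-0.117,0, -0.023,-0.031,0,0,0,0,0, -0.023,-0.031,0,0,0,0,0, -0.023,-0.031,0,0,0,0,0, -0.023,-0.031,0,0,0,0,0, -0.023,-0.031,0,0,0,0,0, -0.023,-0.031,0,0,0,0,0, -0.023,-0.031,0,0,0,0,0, -0.023,-0.031,0,0,0,0,0, -0.023,-0.031,0,0,0,0,0, -0.023,-0.031,0,0,0,0,0]'
python3 -m pendant '[-0.023,-0.031,0,0,0,0,0, -0.023,-0.031,0,0,0,0,0, -0.023,-0.031,0,0,0,0,0, -0.023,-0.031,0,0,0,0,0, -0.023,-0.031,0,0,0,0,0, -0.023,-0.031,0,0,0,0,0, -0.023,-0.031,0,0,0,0,0, -0.023,-0.031,0,0,0,0,0, 0,0,0,0,0,0,0, 0,0,0,0,0,0,0]'
```

```text
clock: 1.1
position: [0.4092, 0.2076, 0.2391]
tcp_rot: [-0.0, 0.082, 0.997, -0.0]
force: [1.7, 0.3, -0.4]
width: 0.0003
gripper_force: 0.0
clock: 1.93
position: [0.5498, -0.0674, 0.2382]
tcp_rot: [-0.001, 0.084, 0.996, 0.0]
force: [0.3, 0.5, -0.5]
width: -0.0
gripper_force: 0.0
```

```bash
python3 -m pendant '[0,-0.005,0.035,0,0,0,0, 0,0,0.035,0,0,0,0, 0,0,0.035,0,0,0,0, 0,0,0.025,0,0,0,0, 0,0,0.013,0,0,0,0, 0,0,0,0,0,0,0, 0,0,0,0,0,0,0]'
python3 - <<'E'
from h import *
d=grab('side','side2'); cv2.imwrite('pics/side2c.png',cv2.resize(d['pixels'][120:280,160:340,::-1],None,fx=3,fy=3))
E
```

```text
clock: 2.52
position: [0.5488, -0.0696, 0.0966]
tcp_rot: [-0.0, 0.082, 0.997, 0.0]
force: [0.4, 0.2, 0.5]
width: 0.0001
gripper_force: 0.0
```

View pics/side2c.png

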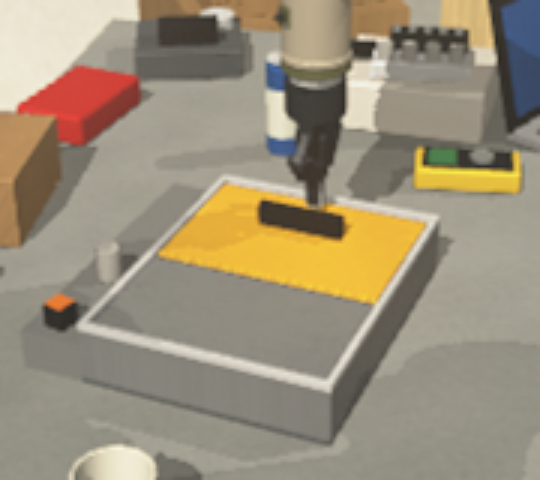

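The fingers stand behind the rib (at about (315,195) in the crop, rib at (300,218)) and clear of the cover, so I start the push.

```bash
python3 -m pendant '[0,0.006,0.002,0,0,0,0, 0,0.008,0.002,0,0,0,0, 0,0.012,0,0,0,0,0, 0,0.012,0,0,0,0,0, 0,0.012,0,0,0,0,0, 0,0.012,0,0,0,0,0, 0,0.012,0,0,0,0,0, 0,0.012,0,0,0,0,0]'
python3 -m pendant '[0,0.012,0,0,0,0,0, 0,0.012,0,0,0,0,0, 0,0.012,0,0,0,0,0, 0,0.012,0,0,0,0,0, 0,0.012,0,0,0,0,0, 0,0.012,0,0,0,0,0, 0,0,0,0,0,0,0]'
python3 - <<'E'
from h import *
d=grab('top','top3'); cv2.imwrite('pics/top3c.png',cv2.resize(d['pixels'][120:280,130:310,::-1],None,fx=3,fy=3))
E
```

```text
clock: 3.23
position: [0.5639, 0.0152, 0.0935]
tcp_rot: [0.001, 0.082, 0.997, -0.001]
force: [-1.2, -5.6, 3.3]
width: 0.0
gripper_force: 2.8
clock: 3.82
position: [0.5755, 0.0883, 0.0932]
tcp_rot: [0.001, 0.081, 0.997, 0.0]
force: [0.6, 0.1, -0.4]
width: -0.0002
gripper_force: 0.0
```

View pics/top3c.png

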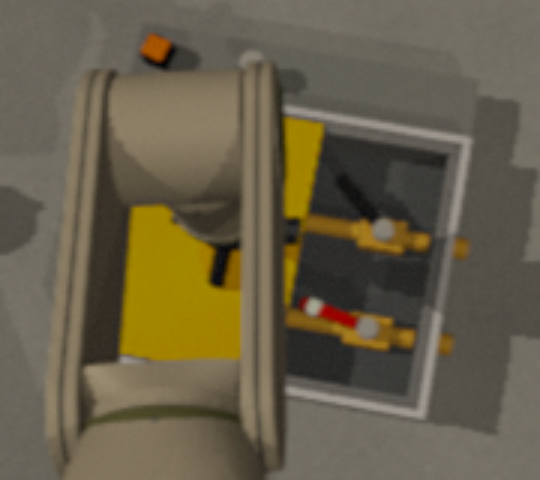

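The cover has slid mostly off: red valve near the robot (pivot (368,327)), black valve beyond it (pivot (385,228)), with its handle about diagonal. I keep pushing gently to the stop.

```bash
python3 -m pendant '[0,0.007,0,0,0,0,0, 0,0.007,0,0,0,0,0, 0,0.006,0,0,0,0,0, 0,0.004,0,0,0,0,0]'
python3 -m pendant '[0,0.003,0,0,0,0,0, 0,0.003,0,0,0,0,0]'
python3 -m pendant '[0,0.003,0,0,0,0,0]'
python3 -m pendant '[0,0.003,0,0,0,0,0]'
```

```text
clock: 4.2
position: [0.579, 0.1093, 0.0925]
tcp_rot: [0.0, 0.082, 0.997, -0.0]
force: [-0.9, -5.6, 3.4]
width: 0.0001
gripper_force: 2.8
clock: 4.37
position: [0.5799, 0.1147, 0.0924]
tcp_rot: [-0.0, 0.082, 0.997, -0.001]
force: [-6.0, -21.6, 7.5]
width: 0.0001
gripper_force: 11.5
clock: 4.45
position: [0.5799, 0.1148, 0.0924]
tcp_rot: [-0.001, 0.083, 0.997, -0.003]
force: [-8.4, -30.5, 10.9]
width: -0.0005
gripper_force: 16.3
clock: 4.53
position: [0.5799, 0.115, 0.0925]
tcp_rot: [-0.001, 0.083, 0.997, -0.005]
force: [-12.2, -43.5, 16.4]
width: 0.0003
gripper_force: 23.1
```

```bash
python3 -m pendant '[0,-0.015,0,0,0,0,0, 0,-0.02,0,0,0,0,0, 0,-0.005,-0.03,0,0,0,0, 0,0,-0.04,0,0,0,0, 0,-0.03,-0.03,0,0,0,0, 0,-0.03,-0.02,0,0,0,0, 0,-0.04,0,0,0,0,0, 0,-0.04,0,0,0,0,0, 0,-0.04,0,0,0,0,0, 0,-0.04,0,0,0,0,0, 0,-0.04,0,0,0,0,0, 0,-0.03,0,0,0,0,0]'
python3 -m pendant '[0,-0.03,0,0,0,0,0, 0,-0.03,0,0,0,0,0, 0,-0.03,0,0,0,0,0, 0,0,0,0,0,0,0]'
python3 - <<'E'
from h import *
d=grab('top','top4'); cv2.imwrite('pics/top4c.png',cv2.resize(d['pixels'][120:280,130:310,::-1],None,fx=3,fy=3))
w=world(d); p=d['pixels'].astype(int)
v,u=np.mgrid[:384,:512]
roi=(u>145)&(u<295)&(v>140)&(v<265)
y=(p[...,0]>120)&(p[...,2]<60)&(p[...,1]>80)&roi&(abs(w[...,2]-.075)<.006)
print('cover',rectfit(w[y]))
r=(p[...,0]>100)&(p[...,1]<60)&(p[...,2]<60)&roi
print('red',r.sum(),u[r].mean(),v[r].mean(),w[r].mean(0),np.percentile(w[r][:,2],[10,50,90]))
E
```

```text
clock: 5.53
position: [0.5261, -0.2063, 0.2117]
tcp_rot: [0.0, 0.083, 0.997, 0.0]
force: [0.4, 0.0, -1.4]
width: 0.0004
gripper_force: 0.0
clock: 5.87
position: [0.5109, -0.2971, 0.2114]
tcp_rot: [0.0, 0.084, 0.996, -0.001]
force: [-0.3, -0.2, -0.3]
width: -0.0
gripper_force: 0.0
cover ((587.4727172851562, 154.02322387695312), (189.2066192626953, 277.5084228515625), 80.53511810302734)
red 60 241.23333333333332 224.58333333333334 [ 0.50106751 -0.00207641  0.05634343] [0.05491124 0.05694931 0.05983394]
```

View pics/top4c.png

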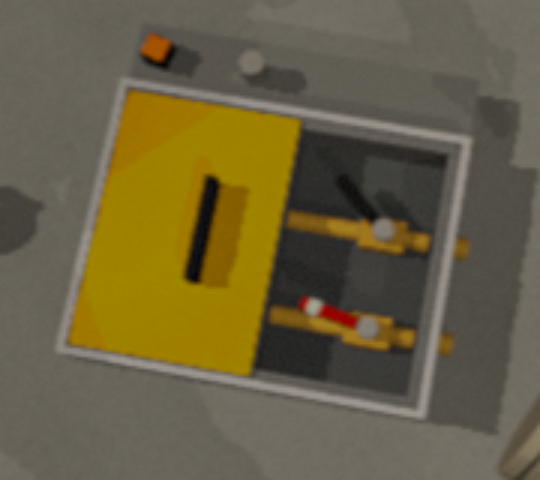

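```bash
python3 - <<'E'
from h import *
d=dict(np.load('pics/top4.npz')); w=world(d)
R=np.array([[.9864,-.1645],[.1645,.9864]]) 
O=np.array([.5929,.0649])
def b(u,v): q=w[v,u]; e=q[:2]-O; return np.round([e@[.9864,-.1645],e@[.1645,.9864],q[2]],4)
for n,(x,y) in dict(redpiv=(368,327),redtip=(312,306),blkpiv=(385,230),blktip=(345,182)).items():
    print(n,b(130+x//3,120+y//3))
E
python3 -m pendant '[0.011,0.0337,0,0,0,0,0, 0.011,0.0337,0,0,0,0,0, 0.011,0.0337,0,0,0,0,0, 0.011,0.0337,0,0,0,0,0, 0.011,0.0337,0,0,0,0,0, 0.011,0.0337,0,0,0,0,0, 0.011,0.0337,0,0,0,0,0, 0.011,0.0337,0,0,0,0,0, 0.011,0.0337,0,0,0,0,0, 0,0,0,0,0,0,0, 0,0,0,0,0,0,0]'
```

```text
redpiv [-0.0872 -0.1167  0.0565]
redtip [-0.0759 -0.0576  0.0583]
blkpiv [ 0.0198 -0.1167  0.0546]
blktip [ 0.0632 -0.0666  0.058 ]
clock: 6.83
position: [0.4636, 0.0255, 0.2117]
tcp_rot: [0.0, 0.08, 0.997, 0.0]
force: [-0.4, -1.1, -0.5]
width: -0.0001
gripper_force: 0.0
```

```bash
python3 -m pendant '[0,-0.008,0.03,0,0,0,0, 0,0,0.035,0,0,0,0, 0,0,0.03,0,0,0,0, 0,0,0.015,0,0,0,0, 0,0,0,0,0,0,0]'
python3 -m pendant '[0,0,0.015,0,0,0,0, 0,0,0.015,0,0,0,0, 0,0,0.012,0,0,0,0, 0,0,0.01,0,0,0,0, 0,0,0,0,0,0,0]'
python3 - <<'E'
from h import *
d=grab('side','side5'); cv2.imwrite('pics/side5c.png',cv2.resize(d['pixels'][150:260,200:340,::-1],None,fx=4,fy=4))
E
```

```text
clock: 7.25
position: [0.4595, 0.0144, 0.0972]
tcp_rot: [-0.004, 0.083, 0.997, 0.0]
force: [-0.3, 1.3, 0.1]
width: -0.0002
gripper_force: 0.0
clock: 7.67
position: [0.4621, 0.0145, 0.0488]
tcp_rot: [-0.001, 0.083, 0.997, 0.0]
force: [-0.7, 0.2, -1.0]
width: 0.0003
gripper_force: 0.0
```

View pics/side5c.png

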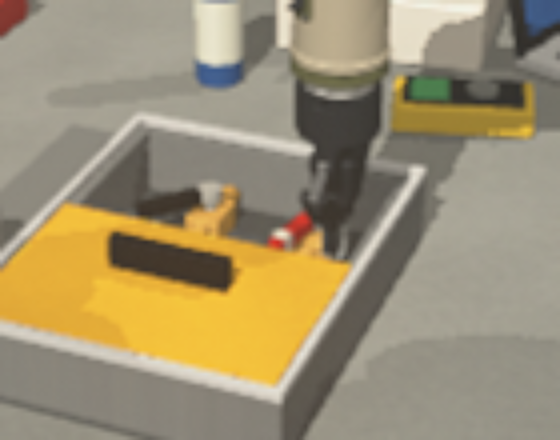

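The fingers are in the bay to the right (−x side) of the red handle, at (330,240) against the handle at (290,232), with nothing touched. Now the push along its arc.

```bash
python3 -m pendant '[-0.008,0.001,0,0,0,0,0, -0.008,0.001,0,0,0,0,0, -0.008,0.001,0,0,0,0,0, -0.008,0.0015,0,0,0,0,0, -0.008,0.0015,0,0,0,0,0, -0.006,-0.002,0,0,0,0,0, -0.006,-0.002,0,0,0,0,0, -0.006,-0.002,0,0,0,0,0]'
python3 -m pendant '[-0.0065,-0.005,0,0,0,0,0, -0.0065,-0.005,0,0,0,0,0, -0.004,-0.006,0,0,0,0,0, -0.004,-0.006,0,0,0,0,0, 0,-0.002,0,0,0,0,0]'
python3 -m pendant '[0,-0.002,0,0,0,0,0, 0,-0.002,0,0,0,0,0]'
```

```text
clock: 8.38
position: [0.5202, 0.0052, 0.0494]
tcp_rot: [-0.001, 0.082, 0.997, 0.0]
force: [-2.5, 1.8, 0.1]
width: -0.0002
gripper_force: 1.5
clock: 8.8
position: [0.538, -0.0231, 0.0501]
tcp_rot: [0.001, 0.083, 0.997, -0.0]
force: [2.6, 3.5, -1.8]
width: -0.0001
gripper_force: 1.4
clock: 8.97
position: [0.5377, -0.0241, 0.0503]
tcp_rot: [0.002, 0.083, 0.997, 0.002]
force: [8.1, 20.4, -4.2]
width: 0.0003
gripper_force: 10.7
```

It has met the stop (20 N). I back off, lift, retreat and look.

```bash
python3 -m pendant '[0,0.01,0,0,0,0,0, 0,0.012,0,0,0,0,0, 0,0,-0.02,0,0,0,0, 0,0,-0.04,0,0,0,0, 0,0,-0.04,0,0,0,0, 0,0,-0.04,0,0,0,0, 0,0,-0.03,0,0,0,0, 0,-0.035,0,0,0,0,0, 0,-0.035,0,0,0,0,0, 0,-0.035,0,0,0,0,0, 0,-0.035,0,0,0,0,0, 0,-0.035,0,0,0,0,0]'
python3 -m pendant '[0,-0.035,0,0,0,0,0, 0,-0.035,0,0,0,0,0, 0,-0.035,0,0,0,0,0, 0,0,0,0,0,0,0, 0,0,0,0,0,0,0, 0,0,0,0,0,0,0]'
python3 - <<'E'
from h import *
d=grab('top','top6'); cv2.imwrite('pics/top6c.png',cv2.resize(d['pixels'][120:280,130:310,::-1],None,fx=3,fy=3))
w=world(d); p=d['pixels'].astype(int); O=np.array([.5929,.0649])
v,u=np.mgrid[:384,:512]; roi=(u>145)&(u<295)&(v>140)&(v<265)
y=(p[...,0]>120)&(p[...,2]<60)&(p[...,1]>80)&roi&(abs(w[...,2]-.075)<.006)
print('cover',rectfit(w[y]))
r=(p[...,0]>100)&(p[...,1]<60)&(p[...,2]<60)&roi
e=w[r][:,:2]-O; b=np.c_[e@[.9864,-.1645],e@[.1645,.9864]]; print('red',b.min(0),b.mean(0),b.max(0)); print(np.polyfit(b[:,0],b[:,1],1))
E
```

```text
clock: 9.97
position: [0.5108, -0.178, 0.2203]
tcp_rot: [0.0, 0.082, 0.997, -0.001]
force: [1.0, 0.4, -0.1]
width: 0.0003
gripper_force: 0.0
clock: 10.47
position: [0.4939, -0.2799, 0.2197]
tcp_rot: [-0.0, 0.083, 0.997, 0.0]
force: [-0.5, 0.0, 0.5]
width: 0.0003
gripper_force: 0.0
cover ((587.3357543945312, 153.6451416015625), (188.9611358642578, 277.4425048828125), 80.6025390625)
red [-0.07414219 -0.12236834] [-0.04982271 -0.11619366] [-0.00697816 -0.10880717]
[-0.0067197  -0.11652845]
```

View pics/top6c.png

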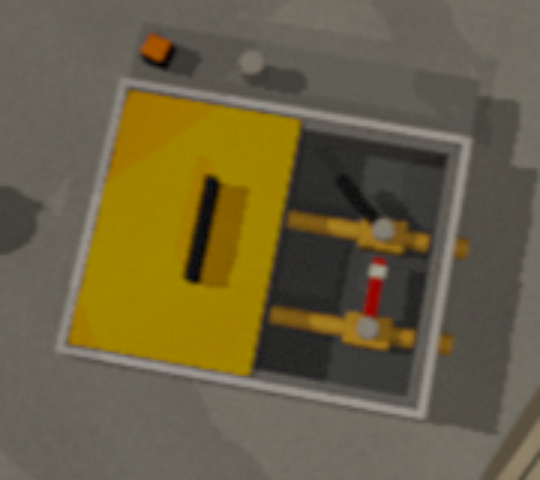

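The red handle lies straight across its pipe (pivot (368,327) to tip (378,268), slope ≈ 0 in the box frame). The cover is fully aside and the black handle is unmoved, so I hand in.

```bash
python3 -c "
from plant import robot
print(robot.hand_in())"
```

```text
the job is handed in; nothing more can be done
None
```

I slid the cover fully aside to its stop and pushed the red handle shut to its stop; the last picture shows the black handle unmoved and the cover flat. The job is handed in at about 10.5 s of the 48 s, with no verdict returned.

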